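Pin the stop rail, space the drip tile and hold it home

TASK

Fit the drip tile of the tapping stand. First put the headed brass pin down through the fork and the stop rail's lug until its collar seats on the fork, then slide the wooden spacer into the one gap beside the tile that is wide enough for it, between the tile and the narrower cheek block, down flat on the tray and alongside the cheek. Last, push the tile up flush against the stop rail with the fingers and finish while still holding it pressed firmly there (about 10 N), not letting go; leave the mugs and other things on the table undisturbed.

Things in the scene. Friction and masses are not known exactly. Their poses are not given: they have to be found in the camera images.
- bay: the drip-tile bay: a fixed dark steel tray, 225 x 315 mm, its top face 10 mm above the table. Origin: on the table (z = 0) under the tray. x points across it, away from the robot, to the stop rail; y to the left, z up. The rail lies along its far side; two wooden cheek blocks stand on it either side of the tile
- fork_hole (a point): mouth of the vertical 15 mm hole, lightly chamfered, in the top of the steel fork at the bay's far right corner, 38 mm above the table (x +92, y -125 mm in the bay). The rail's brass lug stands between the fork's two plates, its own 15 mm hole in line below; plates and lug 8 mm thick, 2 mm apart; the tray is 28 mm below the mouth
- rail: stop rail: dark wooden bar 24 mm thick, 218 long, top 43 mm above the table. Hinged on a vertical axis at its left end, where its origin lies (x +92, y +125 mm in the bay, on the tray). Shut at the start, with axes parallel to the bay's. The tile goes against its near face, 12 mm to -x of its origin (bay x +80). Unpinned it swings away under about 1 N; pinned it has about 2 mm of play at the lug
- cheek_thin: the narrower fixed wooden cheek block, 90 mm (along bay x) x 30 mm, 16 mm tall, on the tray on one side of the tile (left or right varies), 90 mm from the bay's middle line; origin: centre of its underside, on the tray. Between it and the tile is the wide gap, about 25 mm, open at the top and both ends
- cheek_wide: the wider fixed wooden cheek block, 90 x 62 mm, 16 mm tall, on the other side; origin as above. Between it and the tile is the narrow gap, about 9 mm, too tight for the spacer
- tile_center (a point): centre of the drip tile: loose white stoneware, 100 x 100 mm, 18 mm thick, blue diamond on top, about 0.42 kg, lying on the tray between the cheeks, square to the bay within 1 degree (axes like the bay's), 20 to 40 mm short of the rail. The point is half-way up, 9 mm above the tray. Flush to the rail, it is at bay x = +30 mm
- spacer_tab (a point): centre of the spacer's red grip tab. The loose spacer is a pale wooden block 80 mm long (its x) x 20 thick (its y) x 24 tall, with the tab, 45 long x 12 thick x 44 tall, on its middle; about 70 g. The point is 46 mm above its underside. It stands upright on the table to one side of the bay. Either end may lead
- pin_grip (a point): centre of the headed pin's brass grip, a knob 16 mm across, 32 tall, over a collar 22 across, 5 thick, and a steel shank 12 across, 27 long, with tapered tip. The point is 21 mm above the collar's underside, 48 above the tip. It stands on its collar in a hole of a fixed wooden block (60 x 60 x 40 mm) beside the bay. Seated, this point is 21 mm above the fork's mouth. 80 g
- mug_a: bystander, to be left alone: clear glass beer mug with a handle, 86 mm across, 115 mm tall; origin at its underside
- mug_b: bystander, to be left alone: blue stoneware beer mug with a handle, 86 mm across, 115 mm tall; origin at its underside
- mallet: bystander, to be left alone: wooden tapping mallet lying on rubber rests, head 70 mm across, 290 mm long in all; origin at its underside
- spare_tap: bystander, to be left alone: brass cask tap lying on the table, about 130 mm long, 50 mm tall; origin at its underside
- bung: bystander, to be left alone: cork bung, 44 mm across, 30 mm tall; origin at its underside
- jar: bystander, to be left alone: amber glass jar with a red cap, 70 mm across, 90 mm tall; origin at its underside
- tile: the drip tile itself; origin at the centre of its underside, 9 mm below tile_center

How it is judged (in metres and radians):
On the way, in this order (a step that is already met when the one before it is completed fails the run):
1. the pin is seated in the fork and lug (z of pin_grip in the frame of bay below 0.0625 m and horizontal distance between pin_grip and fork_hole below 0.005 m and angle between pin_grip's own z axis and vertical below 0.1 rad), for 0.2 s.
2. the spacer stands on the tray in the wide gap, the pin still seated, the tile not yet against the rail (all of step 1 and z of spacer_tab in the frame of bay between 0.052 and 0.06 m and angle between spacer_tab's own z axis and vertical below 0.1 rad and angle between the x axis of spacer_tab and the x axis of bay, either way round below 0.15 rad and horizontal distance between spacer_tab and cheek_thin below 0.045 m and horizontal distance between spacer_tab and tile_center below 0.095 m and x of tile_center in the frame of bay below 0.025 m), for 0.2 s.
At the end, for the whole second after the job is handed in: Pin upright, collar within 3.5 mm of the fork; spacer flat on the tray (4 mm), parallel (0.15 rad), between tile and narrower cheek, within 45 mm of its centre; rail shut (0.03 rad); tile flat, at rest, square to the rail (0.03 rad), pressed on it with over 3 N by the fingers (over 2 N) (all of step 1 and z of spacer_tab in the frame of bay between 0.052 and 0.06 m and angle between spacer_tab's own z axis and vertical below 0.1 rad and angle between the x axis of spacer_tab and the x axis of bay, either way round below 0.15 rad and horizontal distance between spacer_tab and cheek_thin below 0.045 m and horizontal distance between spacer_tab and tile_center below 0.095 m and angle between the x axis of tile_center and the x axis of rail, either way round below 0.03 rad and angle between the x axis of rail and the x axis of bay, either way round below 0.03 rad and x of tile_center in the frame of bay between 0.025 and 0.037 m and angle between tile_center's own z axis and vertical below 0.08 rad and contact force between tile and rail above 3 N and contact force between the fingers and tile above 2 N and linear speed of tile below 0.01 m/s); the arm keeps its last pose, push and grip.
It fails at once if a bystander is moved more than 30 mm (distance of any of mug_a, mug_b, mallet, spare_tap, bung, jar from where it was at the start of the episode above 0.03 m).
It also fails if it takes over 67 s, if anything falls off the work surface, if the arm or the gripper's body presses on something with over 40 N, if the wrist force passes 120 N, or if a joint passes its speed limit or range.

ROBOT

A 6-joint arm with a two-finger parallel gripper is mounted at the origin on the work surface. World frame = base frame: x ahead of the robot, y to its left, z up, the work surface at z = 0. Lengths are in m, angles in degrees, forces in N, time in s.
With the tool pointing down it reaches from about 0.325 to 0.85 m from the base axis. Payload 15.5 kg.
Tool frame: the origin (TCP) lies at the very end of the fingers, on their centre line; the grasp point (between the pads) lies 19 mm behind it (manip.grip_point_offset is the distance from the TCP to the grasp point, in m); z points along the fingers, x is the direction in which the jaws open and shut, and the axes are right-handed (so a half turn about z gives the same grasp; the last joint's range is limited). The gripper opens to 91 mm and grips with 3 to 60 N. Pads are 32 mm wide; open, the fingers measure 118 mm over their backs; the gripper's body (76 mm by 178 mm) begins 60 mm behind the grasp point.
Start: joints at [-75.143, 28.281, 77.091, -0, 74.628, -5.472], TCP at [0.217, -0.586, 0.214] pointing down, gripper open.
Joint ranges: [-166.48, 166.48], [-47.26, 123.95], [12.59, 153.08], [-70.14, 250.14], [6.76, 159.57], [-176.63, 176.63]. Speed limits (degrees/s): [108.29, 108.29, 147.25, 172.46, 172.46, 172.46].

INTERFACE

Orientations are given as a 3x3 rotation matrix whose columns are the frame's x, y, z axes.
In Python, from cell import manip gives the robot as it stands. Calls block until the motion is done:
- manip.move_ptp(position, orientation): joint-space move of the TCP to a pose.
- manip.line_to(position, orientation=None, v=0.15): straight line of the TCP; orientation=None keeps the orientation; v is the mean speed in m/s.
- manip.move_joints(angles): joint-space move.
- manip.open() and manip.grab(grip_force=None): open the fingers fully, or close them until they stop; grip_force is the grip in N (None keeps the last).
- manip.pause(seconds).
- manip.inverse_kinematics(position, orientation): joint angles nearest the present ones, or None.
- manip.capture(name): name is "scene" or "top" or "wrist"; returns a dict with "image" (400x640x3 uint8, blue, green, red), "range_z" (400x640 float32, m along the optical axis (not along the pixel's ray), 0 where there is no reading), "fx", "fy", "cx", "cy" (pixels), "D" ([k1, k2, p1, p2, k3] as OpenCV has them; the pictures are not rectified), "rvec" (rotation vector, rad) and "tvec" (3), from world to camera coordinates, as OpenCV has them. Camera axes: x right, y down, z forward; pixel columns grow to the right and rows downward; lengths in m; the calibration is good to about 2 mm. A picture is of the moment at which its call begins.
A pose or a line that the arm cannot do raises manip.MotionError and nothing moves.
- manip.finish_job(): hands the job in, once; it reports no verdict.
Trained networks look in the newest picture that a camera, given by its name, has taken for a name from the list of things; names that differ only in an ending like _2 or _b are one class to them, and where a whole thing is asked for, a point or a joint stands for the part that bears it (a point fixed in the world has none). Each returns a list of dicts, best first, with "conf" (0 to 1); they miss things now and then, are a little off and sometimes report something else, mostly with a low value. They report only what shows in the picture. A call takes as long as a camera call.
- manip.recognise(camera, target): "bbox" ([centre column, centre row, width, height] in pixels, round what is visible of it).
- manip.mark_of(camera, target): "at" ([column, row] in pixels: a listed point, or the origin of a listed thing).
Readings, each from a call of its own:
- manip.get_time(): time.
- manip.get_joint_pos(): joint angles.
- manip.get_qd(): joint speeds.
- manip.get_joint_torque(): joint torques, N m.
- manip.get_ee_pos(): TCP position.
- manip.get_tcp_rot(): TCP orientation.
- manip.get_force(): force on the tool from outside, world axes, zero at the start.
- manip.get_wrist_torque(): the same for the moment, N m.
- manip.get_opening(): finger opening in m.
Only numpy, scipy, OpenCV 4.12 (cv2) and the standard library are available. Lean on these libraries where they do the work, as an engineer would, in place of code of your own. Each camera call takes 0.05 s, during which the arm holds its last target. There are 200 camera calls.

## Working session

There is one attempt and no reset: what is moved stays moved. The work goes in short steps, each a Python script; the robot and the scene stay as the last script left them, time stands still between calls to the robot, and variables do not carry over. Pictures are saved under pics/ and viewed, about 8 in all and at most 12, crops included, and the job is handed in when it is done.

```bash
mkdir -p pics; ls; cat > h.py <<'E'
from cell import manip
import numpy as np, cv2
def K(c): return np.array([[c["fx"],0,c["cx"]],[0,c["fy"],c["cy"]],[0,0,1.]])
def ray(c,uv):
    p=cv2.undistortPoints(np.array([[uv]],float),K(c),np.array(c["D"],float))[0,0]
    R=cv2.Rodrigues(np.array(c["rvec"],float))[0]; t=np.array(c["tvec"],float).ravel()
    return -R.T@t, R.T@np.array([p[0],p[1],1.])
def at_z(c,uv,z):
    o,d=ray(c,uv); return o+d*(z-o[2])/d[2]
def depth_pt(c,uv):
    o,d=ray(c,uv); u,v=int(round(uv[0])),int(round(uv[1]))
    r=c["range_z"][max(v-1,0):v+2,max(u-1,0):u+2]; r=r[r>0]
    return o+d*np.median(r) if len(r) else None
def cloud(c):
    v,u=np.mgrid[0:400,0:640]; uv=np.stack([u,v],-1).reshape(-1,1,2).astype(float)
    p=cv2.undistortPoints(uv,K(c),np.array(c["D"],float))[:,0]
    R=cv2.Rodrigues(np.array(c["rvec"],float))[0]; t=np.array(c["tvec"],float).ravel()
    z=c["range_z"].reshape(-1,1)
    return ((np.c_[p,np.ones(len(p))]*z-t)@R).reshape(400,640,3), c["range_z"]>0
def Rd(yaw): # tool down, jaw axis (x) at yaw deg
    a=np.radians(yaw); x=np.array([np.cos(a),np.sin(a),0]); z=np.array([0,0,-1.])
    return np.c_[x,np.cross(z,x),z]
np.set_printoptions(precision=4,suppress=True)
E
python3 - <<'E'
from h import *
ims=[]
for n in["scene","top"]:
    c=manip.capture(n); cv2.imwrite(f"pics/{n}0.png",c["image"])
    o,_=ray(c,(320,200)); print(n,"cam",o)
    for t,z in [("bay",0),("fork_hole",.038),("rail",.01),("cheek_thin",.01),("cheek_wide",.01),("tile_center",.019),("spacer_tab",.046),("pin_grip",.061),("mug_a",0),("mug_b",0),("mallet",0),("spare_tap",0),("bung",0),("jar",0)]:
        for m in manip.mark_of(n,t)[:2]:
            print(t,round(m["conf"],2),np.round(m["at"],1),at_z(c,m["at"],z),"depth",depth_pt(c,m["at"]))
E
```

```text
pics
scene cam [1.5273 0.3711 1.234 ]
bay 0.62 [307.2 199.5] [ 0.5432 -0.0573  0.    ] depth [ 0.5656 -0.0475  0.0281]
fork_hole 0.81 [256.6 205.4] [ 0.6554 -0.1791  0.038 ] depth [ 0.6529 -0.1807  0.0346]
rail 0.87 [338.2 226.6] [0.6163 0.0766 0.01  ] depth [0.6312 0.0815 0.03  ]
cheek_thin 0.74 [279.9 192.9] [ 0.5588 -0.1463  0.01  ] depth [ 0.5712 -0.1397  0.0256]
cheek_thin 0.51 [333.2 208.4] [0.5542 0.0364 0.01  ] depth [0.5661 0.0405 0.025 ]
cheek_wide 0.94 [280.4 192.7] [ 0.5574 -0.1452  0.01  ] depth [ 0.5701 -0.1384  0.0261]
tile_center 0.88 [306.5 196.1] [ 0.546  -0.0583  0.019 ] depth [ 0.5544 -0.0546  0.0295]
spacer_tab 0.72 [438.3 213.5] [0.4799 0.3489 0.046 ] depth [0.4657 0.3486 0.0299]
spacer_tab 0.39 [308.4 195.8] [ 0.5644 -0.0438  0.046 ] depth [ 0.5509 -0.0496  0.0294]
pin_grip 0.55 [240.4 149.4] [ 0.4728 -0.3282  0.061 ] depth [ 0.4855 -0.3198  0.0752]
mug_a 0.92 [201.4 198.5] [ 0.669  -0.3731  0.    ] depth [ 0.7106 -0.337   0.0598]
mug_a 0.58 [414.1 281.2] [0.7105 0.3424 0.    ] depth [0.7576 0.3441 0.0711]
mug_b 0.92 [201.4 198.5] [ 0.669  -0.3731  0.    ] dept
[... 984 characters left out ...]
6.1] [ 0.4784 -0.3259  0.061 ] depth [ 0.4777 -0.3208  0.0789]
mug_a 0.69 [200.9 172.3] [0.7139 0.345  0.    ] depth [0.6892 0.315  0.1088]
mug_a 0.61 [446.9 177.5] [ 0.6782 -0.3696  0.    ] depth [ 0.6555 -0.3349  0.1148]
mug_b 0.69 [200.9 172.3] [0.7139 0.345  0.    ] depth [0.6892 0.315  0.1088]
mug_b 0.61 [446.9 177.5] [ 0.6782 -0.3696  0.    ] depth [ 0.6555 -0.3349  0.1148]
spare_tap 0.9 [487.8 212.1] [ 0.5739 -0.4793  0.    ] depth [ 0.5719 -0.4722  0.0182]
bung 0.75 [214.4 217.8] [0.5794 0.3045 0.    ] depth [0.5759 0.2972 0.03  ]
jar 0.65 [378.6 186. ] [ 0.6587 -0.1704  0.    ] depth [ 0.6569 -0.1689  0.0101]
jar 0.57 [155.3 216.6] [0.5876 0.4742 0.    ] depth [0.5796 0.4498 0.0643]
```

```bash
python3 - <<'E'
import cv2
a=cv2.imread("pics/top0.png")[130:330,120:520]; cv2.imwrite("pics/topc.png",cv2.resize(a,None,fx=2,fy=2,interpolation=2))
b=cv2.imread("pics/scene0.png")[100:320,150:520]; cv2.imwrite("pics/scenec.png",cv2.resize(b,None,fx=2,fy=2,interpolation=2))
E
```

```text
(no output)
```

View pics/topc.png

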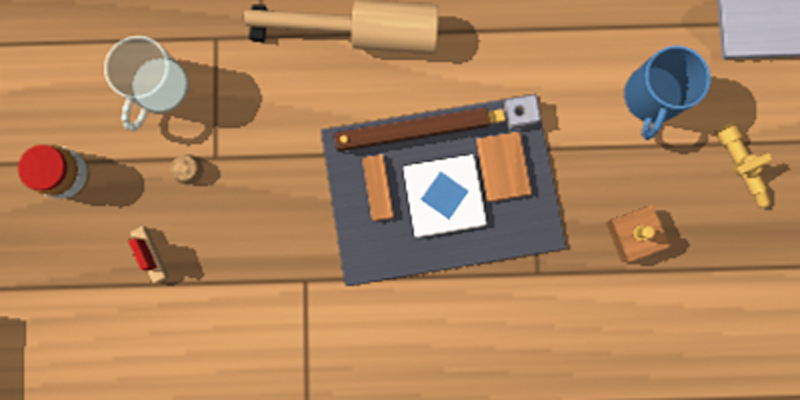

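View pics/scenec.png

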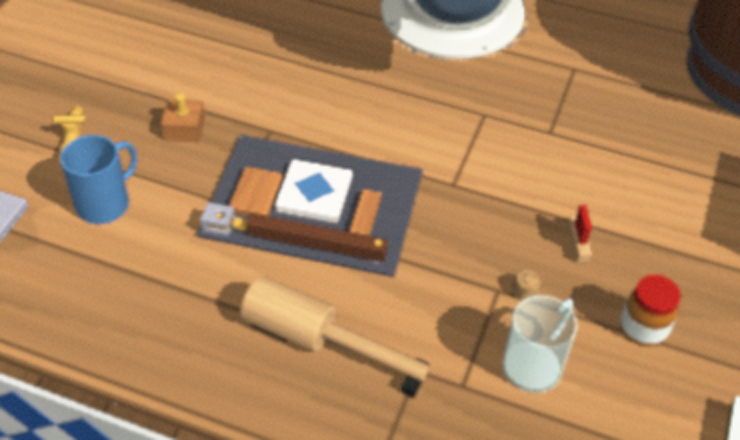

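Top view: the thin cheek is the left one (crop 378,188), the fork is at (520,110), the spacer is on the left (143,253), and the pin in its block is on the right (643,233). The bay is yawed about +9°. The scene view agrees. Next I'll take closer wrist views.

```bash
cat >> h.py <<'E'
def wrist(fn):
    c=manip.capture("wrist"); cv2.imwrite(f"pics/{fn}.png",c["image"]); return c
def aim(xy,zcam,yaw): # TCP pos so wrist cam centre ray hits xy? uses saved mount
    m=np.load("mount.npy"); R=Rd(yaw); o=R@m[:3]; d=R@m[3:]
    cam=np.array([*xy,0])+ -d/d[2]*0+np.array([0,0,zcam]) ; cam[:2]=np.array(xy)-(d/d[2])[:2]*(-zcam)
    return cam-o,R
E
python3 - <<'E'
from h import *
c=wrist("w0"); o,d=ray(c,(c["cx"],c["cy"])); R=np.array(manip.get_tcp_rot()); p=np.array(manip.get_ee_pos())
m=np.r_[R.T@(o-p),R.T@d]; np.save("mount.npy",m); print(m,c["fx"],R)
ok=False
for yaw in (-170,10,100,-80):
    for zc in (.36,.42):
        P,Q=aim((.55,-.11),zc,yaw); q=manip.inverse_kinematics(P,Q); print(yaw,zc,P,q)
P,Q=aim((.55,-.11),.40,-80)
E
```

```text
[ 0.0002 -0.0834 -0.1707  0.0005  0.2916  0.9565] 327.23604318925936 [[ 0.3474 -0.9377 -0.    ]
 [-0.9377 -0.3474  0.    ]
 [-0.      0.     -1.    ]]
-170 0.36 [ 0.5549 -0.1359  0.1893] [-19.7451  25.4246  86.6396  -0.      67.9359 150.2549]
-170 0.42 [ 0.5581 -0.1539  0.2493] [-21.3218  22.6835  80.969   -0.      76.3475 148.6782]
10 0.36 [ 0.5451 -0.0841  0.1893] [-14.9787  23.9059  89.3813  -0.      66.7128 -24.9787]
10 0.42 [ 0.5419 -0.0661  0.2493] [-13.2262  19.922   85.4783  -0.      74.5997 -23.2262]
100 0.36 [ 0.5241 -0.1149  0.1893] [ -18.7424   22.7593   91.4182   -0.       65.8225 -118.7424]
100 0.42 [ 0.5061 -0.1181  0.2493] [ -19.7207   17.736    88.914    -0.       73.35   -119.7207]
-80 0.36 [ 0.5759 -0.1051  0.1893] [-16.1863  26.5116  84.6478  -0.      68.8406  63.8137]
-80 0.42 [ 0.5939 -0.1019  0.2493] [-15.4116  24.668   77.6185  -0.      77.7136  64.5884]
```

```bash
python3 - <<'E'
from h import *
t0=manip.get_time()
for fn,xy,zc,ts in [("w_pin",(.478,-.326),.36,[("pin_grip",.061)]),("w_bay",(.565,-.07),.45,[("fork_hole",.038),("rail",.01),("cheek_thin",.01),("cheek_wide",.01),("tile_center",.019),("bay",0)])]:
    P,Q=aim(xy,zc,-80); manip.move_ptp(P,Q); c=wrist(fn); np.save(fn,c,allow_pickle=True)
    for t,z in ts:
        for m in manip.mark_of("wrist",t)[:2]: print(t,round(m["conf"],2),np.round(m["at"],1),at_z(c,m["at"],z))
    print(manip.get_time()-t0)
    X,ok=cloud(c); hsv=cv2.cvtColor(c["image"],cv2.COLOR_BGR2HSV)
    if fn=="w_pin":
        k=ok&(X[...,2]>.07)&(np.linalg.norm(X[...,:2]-[.478,-.326],axis=-1)<.04); print("knob top",k.sum(),X[k].mean(0),X[k].min(0),X[k].max(0))
    else:
        w=((hsv[...,1]<50)&(hsv[...,2]>170)|(hsv[...,0]>95)&(hsv[...,0]<125)&(hsv[...,1]>100))&ok&(abs(X[...,2]-.028)<.006)
        w=cv2.morphologyEx(w.astype(np.uint8),cv2.MORPH_OPEN,np.ones((5,5)))>0
        P_=X[w][:,:2].astype(np.float32); print("tile",cv2.minAreaRect(P_*1000),X[w][:,2].mean())
E
```

```text
pin_grip 0.95 [313.6 214.4] [ 0.4826 -0.326   0.061 ]
1.55
knob top 248 [ 0.4811 -0.3247  0.0765] [ 0.4721 -0.3325  0.0703] [ 0.488  -0.3171  0.0786]
fork_hole 0.73 [403.7 156.3] [ 0.6542 -0.1712  0.038 ]
fork_hole 0.73 [15.5 36.8] [0.7157 0.316  0.038 ]
rail 0.57 [212.1 142.5] [0.6246 0.0774 0.01  ]
cheek_thin 0.64 [237.4 198.2] [0.5531 0.0354 0.01  ]
cheek_thin 0.27 [404.1 155.8] [ 0.6518 -0.18    0.01  ]
cheek_wide 0.61 [366.4 201.4] [ 0.5799 -0.1438  0.01  ]
tile_center 0.73 [305.9 217.7] [ 0.5444 -0.0638  0.019 ]
tile_center 0.43 [15.3 35.2] [0.7182 0.3329 0.019 ]
bay 0.17 [404.  156.3] [ 0.65   -0.1831  0.    ]
3.0417000000000005
tile ((603.6077880859375, -37.339111328125), (731.1990966796875, 232.28585815429688), 86.74298858642578) 0.0281010992727351
```

View pics/w_bay.png

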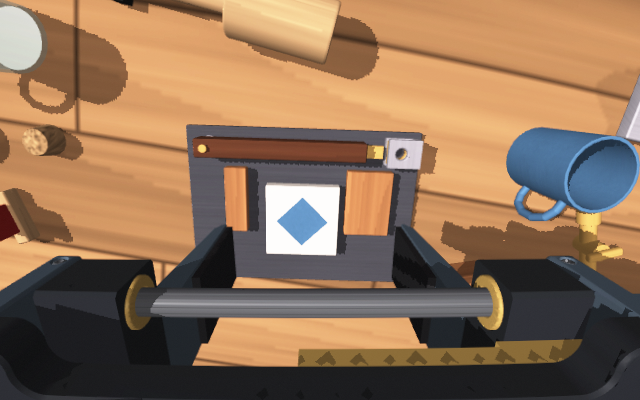

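View pics/w_pin.png

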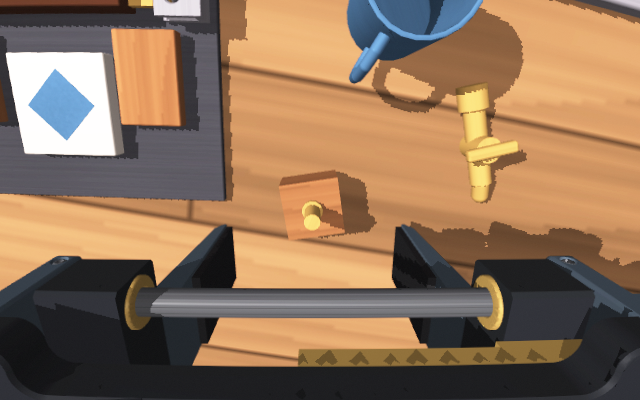

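The bay view shows the fork hole at (402,154), the thin cheek at (237,198) and the tile at (303,220). The pin view shows the knob top at (312,221). I'll compute the bay pose offline from the saved frames and grasp the pin.

```bash
python3 - <<'E'
from h import *
c=np.load("w_pin.npy",allow_pickle=True).item(); X,ok=cloud(c)
k=ok&(X[...,2]>.0745)&(np.linalg.norm(X[...,:2]-[.48,-.325],axis=-1)<.02)
pin=(X[k].min(0)+X[k].max(0))/2; print("knob",k.sum(),X[k].mean(0),pin,np.ptp(X[k],axis=0))
c=np.load("w_bay.npy",allow_pickle=True).item(); X,ok=cloud(c); im=c["image"]; hsv=cv2.cvtColor(im,cv2.COLOR_BGR2HSV)
def rect(lo,hi,z,dz,box,name):
    m=cv2.inRange(hsv,lo,hi)>0; m&=ok&(abs(X[...,2]-z)<dz); r=np.zeros_like(m); x0,x1,y0,y1=box; r[y0:y1,x0:x1]=1; m&=r
    m=cv2.morphologyEx(m.astype(np.uint8),cv2.MORPH_CLOSE,np.ones((3,3)))
    cs,_=cv2.findContours(m,0,1); cc=max(cs,key=cv2.contourArea).reshape(-1,2)
    W=np.array([at_z(c,p,z)[:2] for p in cc],np.float32)
    R=cv2.minAreaRect(W*1000); print(name,R,"zmean",X[m>0][:,2].mean()); return R
rect((0,0,150),(180,255,255),.028,.004,(255,345,165,262),"tile")
rect((0,70,60),(25,255,255),.026,.004,(215,255,155,240),"thin")
rect((0,70,60),(25,255,255),.026,.004,(340,400,160,245),"wide")
rect((0,70,20),(20,255,140),.043,.006,(185,385,130,170),"rail")
rect((0,0,100),(180,60,255),.038,.005,(380,430,130,175),"fork")
# hole: dark pixels in fork plate
g=cv2.cvtColor(im,cv2.COLOR_BGR2GRAY)[140:170,390:418]; print(g[::1,::1].min())
n=(g<90).astype(np.uint8); k,l,s,ce=cv2.connectedComponentsWithStats(n); 
for i in range(1,k):
    if s[i,4]>15: print(s[i],ce[i]+[390,140],at_z(c,ce[i]+[390,140],.038))
manip.open()
x,y=pin[:2]; Q=Rd(-80)
manip.move_ptp([x,y,.13],Q); manip.line_to([x,y,.050],v=.12)
manip.grab(30); print("open",manip.get_opening(),manip.get_force(),manip.get_ee_pos(),manip.get_time())
E
```

```text
knob 223 [ 0.4805 -0.3248  0.0769] [ 0.48   -0.3248  0.0766] [0.0159 0.0154 0.0039]
tile ((542.301025390625, -58.209659576416016), (98.84627532958984, 99.16044616699219), 8.228033065795898) zmean 0.029671706140016185
thin ((556.2020263671875, 34.660423278808594), (88.8299560546875, 30.555578231811523), 8.040566444396973) zmean 0.02803420573366581
wide ((580.5289916992188, -142.8918914794922), (90.08955383300781, 62.15756607055664), 7.962403774261475) zmean 0.02822110509319543
rail ((635.2391357421875, -15.795516967773438), (24.38543128967285, 216.6980743408203), 7.902879238128662) zmean 0.043874048184660064
fork ((656.8223266601562, -171.16168212890625), (36.6751594543457, 42.45112228393555), 8.083430290222168) zmean 0.039319577045248286
49
[ 6  9  8  8 50] [399.42 152.42] [ 0.658  -0.1646  0.038 ]
[ 4 29 18  1 18] [402.5 169. ] [ 0.638  -0.1738  0.038 ]
open 0.01514794049962219 [ 0.0593 -0.3474 -1.4675] [ 0.4801 -0.3248  0.05  ] 8.025
```

```bash
cat >> h.py <<'E'
YAW=8.0
u=np.array([np.cos(np.radians(YAW)),np.sin(np.radians(YAW)),0]); v=np.array([-u[1],u[0],0])
E
python3 - <<'E'
from h import *
manip.line_to([.4801,-.3248,.12],v=.2)
h=np.array([.6566,-.1682,0]); P=h+.025*u+.06*v+[0,0,.125]
manip.move_ptp(P,Rd(-82)); c=wrist("w_fork"); np.save("w_fork",c,allow_pickle=True)
for m in manip.mark_of("wrist","fork_hole")[:2]: print(m, at_z(c,m["at"],.038))
print(manip.get_opening(),manip.get_force(),manip.get_time())
o=cv2.projectPoints(np.array([h+[0,0,.038]]),np.array(c["rvec"],float),np.array(c["tvec"],float),K(c),np.array(c["D"],float))[0][0,0]; print(o)
a,b=int(o[0]),int(o[1]); y0=max(b-70,0);x0=max(a-130,0); im=c["image"][y0:b+110,x0:a+130]; print(x0,y0); cv2.imwrite("pics/w_forkc.png",cv2.resize(im,None,fx=3,fy=3,interpolation=2))
E
```

```text
{'at': [382.0, 238.6], 'conf': 0.7} [ 0.6521 -0.1685  0.038 ]
{'at': [156.3, 290.5], 'conf': 0.36} [0.5729 0.0238 0.038 ]
0.014877813208235748 [-1.3649 -0.5904 -0.4474] 9.75
[382.7016 233.7373]
252 163
```

View pics/w_forkc.png

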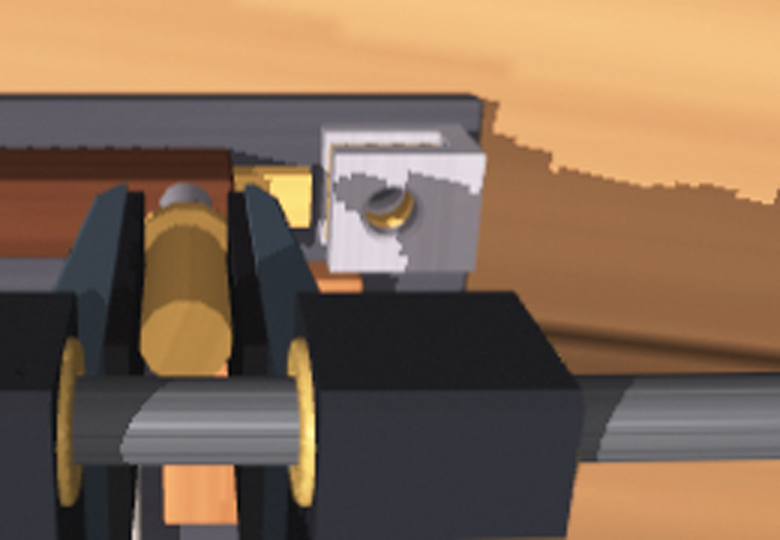

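```bash
python3 - <<'E'
from h import *
c=np.load("w_fork.npy",allow_pickle=True).item(); p=np.array(manip.get_ee_pos())
print("hole",at_z(c,(381.8,232.8),.038)); k=at_z(c,(314,275.9),p[2]+.027); print("knob",k,"tcp",p,(k-p)@u,(k-p)@v)
X,ok=cloud(c); m=ok&(abs(X[...,2]-.038)<.004); m[:,:355]=0;m[:,420:]=0;m[:190]=0;m[270:]=0; print(X[m].min(0),X[m].max(0),X[m].mean(0))
d=np.c_[X[m]@u,X[m]@v]; print(d.min(0),d.max(0),np.mean([d.min(0),d.max(0)],0))
# knob top by depth
m=ok&(abs(X[...,2]-p[2]-.027)<.004)&(np.linalg.norm(X[...,:2]-p[:2],axis=-1)<.012); print(m.sum(),(X[m].max(0)+X[m].min(0))/2-p, np.ptp(X[m],axis=0))
E
```

```text
hole [ 0.6573 -0.1673  0.038 ]
knob [ 0.6734 -0.1067  0.1519] tcp [ 0.6723 -0.1069  0.1249] 0.001175414558656175 2.3212956137821255e-05
[ 0.6365 -0.1957  0.034 ] [ 0.6776 -0.1486  0.0398] [ 0.658  -0.1721  0.0377]
[ 0.6089 -0.2833] [ 0.6449 -0.2405] [ 0.6269 -0.2619]
790 [0.002  0.0005 0.0257] [0.0167 0.017  0.0054]
```

```bash
cat > ins.py <<'E'
from h import *
import sys
tu,tv=.6267,-.2572
P=lambda a,b,z: a*u+b*v+np.array([0,0,z])
manip.move_ptp(P(tu,tv,.095),Rd(-82)); manip.line_to(P(tu,tv,.077),v=.1)
f0=np.array(manip.get_force()); print("t",manip.get_time(),f0)
offs=[(0,0)]+[(r*np.cos(a),r*np.sin(a)) for r in(.0012,.0022) for a in np.arange(0,6.28,np.pi/3)]
def down(zs,lim):
    for z in zs:
        p=np.array(manip.get_ee_pos()); manip.line_to([p[0],p[1],z],v=.04)
        f=np.array(manip.get_force())-f0; print(z,f,np.round(manip.get_ee_pos()[2],4))
        if f[2]>lim: return z
    return None
for du,dv in offs:
    manip.line_to(P(tu+du,tv+dv,.077),v=.05)
    r=down([.074,.071,.068,.065],5)
    if r is None: print("in",du,dv); break
    print("hit",r,du,dv)
    if r<.0735: print("partial"); break
E
python3 ins.py; python3 -c "
from cell import manip;print(manip.get_time(),manip.get_ee_pos())"
```

```text
t 10.4667 [-0.1266 -0.2429 -0.4072]
0.074 [ 0.519   0.8165 -0.1397] 0.0738
0.071 [ 0.7777 -0.0538  0.1294] 0.0707
0.068 [ 0.0419 -0.0012 -0.4819] 0.0678
0.065 [ 1.2483 -0.231  -0.177 ] 0.0648
in 0 0
11.7167 [ 0.65613946 -0.16711416  0.0647589 ]
```

```bash
python3 - <<'E'
from h import *
f0=np.array(manip.get_force()); tu,tv=.6267,-.2572
x,y=(tu*u+tv*v)[:2]
for z in [.062,.059,.056,.053,.050,.0485,.0475,.0465]:
    manip.line_to([x,y,z],v=.04); f=np.array(manip.get_force())-f0; print(z,f,np.round(manip.get_ee_pos(),4),manip.get_opening())
    if f[2]>8: break
print(manip.get_time())
E
```

```text
0.062 [-0.4904  0.4986 -0.2813] [ 0.6563 -0.1675  0.0618] 0.015094860445678204
0.059 [ 0.0266  0.1096 -1.1319] [ 0.6563 -0.1674  0.0588] 0.01554656579902773
0.056 [-0.6569  0.5171 -0.9967] [ 0.6563 -0.1674  0.0558] 0.014709292468069665
0.053 [-0.3015  0.7354 -0.0403] [ 0.6563 -0.1674  0.0527] 0.015400710559978386
0.05 [-0.1553  0.1458  0.5673] [ 0.6563 -0.1674  0.0498] 0.015080853112199286
0.0485 [-1.0584 -0.4224 -0.6286] [ 0.6563 -0.1675  0.0484] 0.015207348507147616
0.0475 [-2.8275  0.9177  5.3379] [ 0.6566 -0.1675  0.048 ] 0.015094043280789912
0.0465 [-6.0584  2.7186 17.9972] [ 0.6567 -0.1676  0.0478] 0.015262343537088394
13.7167
```

```bash
python3 - <<'E'
from h import *
manip.open(); p=np.array(manip.get_ee_pos()); manip.line_to([p[0],p[1],.12],v=.25)
P,Q=aim((.474,.352),.36,-75); manip.move_ptp(P,Q); c=wrist("w_sp"); np.save("w_sp",c,allow_pickle=True)
for m in manip.mark_of("wrist","spacer_tab")[:2]: print(m["conf"],m["at"],at_z(c,m["at"],.046))
X,ok=cloud(c); near=ok&(np.linalg.norm(X[...,:2]-[.474,.352],axis=-1)<.06)
for n,lo,hi in(("tabtop",.064,.072),("blocktop",.02,.028)):
    m=near&(X[...,2]>lo)&(X[...,2]<hi); m=cv2.morphologyEx(m.astype(np.uint8),cv2.MORPH_OPEN,np.ones((3,3)))>0
    print(n,m.sum(),X[m][:,2].mean(),cv2.minAreaRect(X[m][:,:2].astype(np.float32)*1000))
m=near&(X[...,2]>.012)&(X[...,2]<.072);print(cv2.minAreaRect(X[m][:,:2].astype(np.float32)*1000))
print(manip.get_time())
E
```

```text
0.98 [307.3, 220.3] [0.4667 0.3558 0.046 ]
tabtop 552 0.06780997575309856 ((470.38568115234375, 356.02264404296875), (45.361480712890625, 12.078933715820312), 24.668577194213867)
blocktop 561 0.023588215160399113 ((470.8379211425781, 356.19866943359375), (79.3536376953125, 19.95240020751953), 24.976408004760742)
((470.7819519042969, 356.19775390625), (79.45655822753906, 19.998655319213867), 24.9717960357666)
17.4667
```

View pics/w_sp.png

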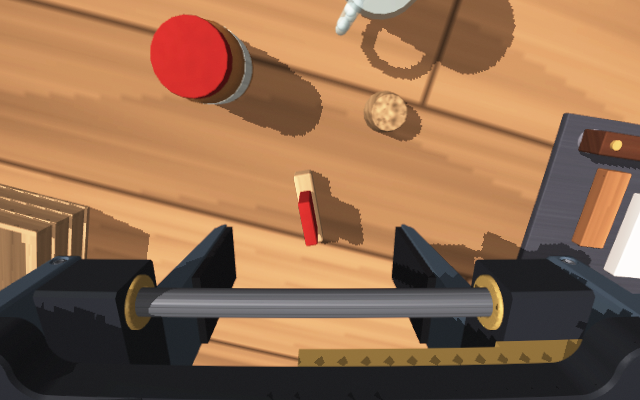

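The spacer stands at (0.4707, 0.3561), yaw 24.9°. Its sizes match, and nothing is close enough to get in the way.

```bash
python3 - <<'E'
from h import *
Q=Rd(-65.1); x,y=.4707,.3561
manip.move_ptp([x,y,.11],Q); manip.line_to([x,y,.029],v=.15)
manip.grab(25); print("open",manip.get_opening(),manip.get_force(),manip.get_time())
manip.line_to([x,y,.13],v=.2)
P=.5556*u-.0706*v+np.array([0,0,.105])
manip.move_ptp(P,Rd(-82)); c=wrist("w_gap"); np.save("w_gap",c,allow_pickle=True)
print("open",manip.get_opening(),manip.get_force(),manip.get_time())
im=c["image"][110:360,170:470]; cv2.imwrite("pics/w_gapc.png",cv2.resize(im,None,fx=2.4,fy=2.4,interpolation=2))
X,ok=cloud(c); U=X@u;V=X@v
def rep(n,zlo,zhi,du,dv):
    m=ok&(X[...,2]>zlo)&(X[...,2]<zhi)&(U>du[0])&(U<du[1])&(V>dv[0])&(V<dv[1])
    if m.sum()>20: print(n,m.sum(),"u",np.percentile(U[m],[1,99]),"v",np.percentile(V[m],[1,99]),"z",X[m][:,2].mean())
rep("cheek",.022,.031,(.5,.61),(-.065,-.02)); rep("tile",.025,.034,(.47,.60),(-.2,-.075)); rep("block",.085,.105,(.5,.61),(-.1,-.04));rep("tabtop",.135,.15,(.5,.61),(-.1,-.04)); rep("pin",.06,.09,(.6,.65),(-.28,-.23))
E
```

```text
open 0.01165271780991458 [-0.0154 -0.5862 -1.556 ] 19.775
open 0.011788680998653905 [ 0.8965  0.0797 -1.4047] 21.8333
cheek 3141 u [0.5145 0.5992] v [-0.0569 -0.0279] z 0.025934167496806004
tile 10078 u [0.4947 0.5919] v [-0.1991 -0.0854] z 0.027844299437489825
block 1456 u [0.5707 0.5956] v [-0.0794 -0.0598] z 0.09882006147104694
tabtop 2317 u [0.5343 0.5782] v [-0.0862 -0.0532] z 0.1431116969117553
pin 911 u [0.6198 0.6349] v [-0.2642 -0.2486] z 0.07132813587749835
```

View pics/w_gapc.png

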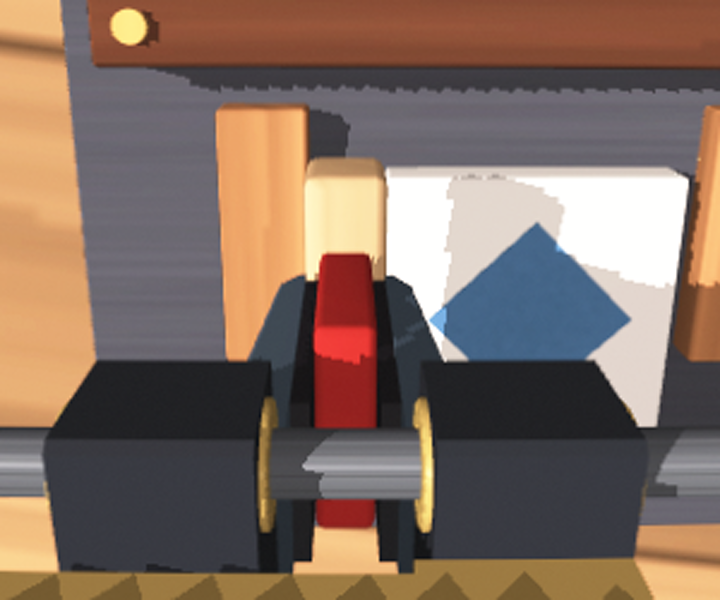

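The pin is standing seated in the fork (top u .627, v -.256) and the spacer is held straight. One refinement of the gap edges, then I'll insert it with force checks.

```bash
python3 - <<'E'
from h import *
c=np.load("w_gap.npy",allow_pickle=True).item(); X,ok=cloud(c); U=X@u;V=X@v
def edge(zlo,zhi,vr,us,f):
    r=[]
    for a in us:
        m=ok&(X[...,2]>zlo)&(X[...,2]<zhi)&(abs(U-a)<.002)&(V>vr[0])&(V<vr[1])
        r.append(f(V[m]) if m.sum()>3 else np.nan)
    return np.array(r)
us=np.arange(.555,.596,.005)
print("cheek in",edge(.022,.03,(-.064,-.04),us,np.min)); te=edge(.024,.032,(-.1,-.076),us,np.max); print("tile",te)
b=[edge(.09,.105,(-.1,-.04),us[3:],f) for f in(np.min,np.max)]; print("block",b,np.nanmean(b))
cen=(np.nanmedian(edge(.022,.03,(-.064,-.04),us,np.min))+np.nanmedian(te))/2
off=np.clip(cen-np.nanmean(b),-.003,.003); print("cen",cen,"off",off)
tv=-.0706+off; tu=.5556
P=lambda z: tu*u+tv*v+np.array([0,0,z])
manip.line_to(P(.060),Rd(-82),v=.12); f0=np.array(manip.get_force())
for z in [.054,.050,.046,.043,.041,.0395,.0385]:
    manip.line_to(P(z),v=.05); f=np.array(manip.get_force())-f0; print(z,f,np.round(manip.get_ee_pos()[2],4))
    if f[2]>6 or np.hypot(f[0],f[1])>10: break
print(manip.get_time())
E
```

```text
cheek in [-0.0557 -0.0558 -0.0551 -0.0552 -0.0559 -0.0575 -0.0576 -0.0576 -0.0576]
tile [-0.0837 -0.0836 -0.0837 -0.0842 -0.0834     nan     nan     nan     nan]
block [array([-0.0794, -0.0793, -0.0792, -0.0797, -0.0796, -0.0793]), array([-0.0601, -0.0602, -0.0603, -0.0597, -0.0598, -0.0602])] -0.0697252961394203
cen -0.06980997836293366 off -8.468222351336319e-05
0.054 [ 0.1604 -0.7284 -0.3846] 0.0542
0.05 [-0.244  -1.03   -0.1135] 0.0499
0.046 [-0.1978 -0.2948 -0.7031] 0.0457
0.043 [-0.2322 -0.8562 -1.8193] 0.0428
0.041 [ 0.3092 -0.8535 -0.7147] 0.0409
0.0395 [-0.1165 -0.3274 -0.0947] 0.0395
0.0385 [-1.0918  0.3835  6.1881] 0.0388
24.125
```

```bash
python3 - <<'E'
from h import *
manip.open(); p=np.array(manip.get_ee_pos()); manip.line_to([p[0],p[1],.125],v=.2)
P=lambda a,b,z: a*u+b*v+np.array([0,0,z])
manip.move_ptp(P(.435,-.133,.15),Rd(-82)); manip.grab(20)
c=wrist("w_chk"); np.save("w_chk",c,allow_pickle=True); X,ok=cloud(c);U=X@u;V=X@v
def rep(n,zlo,zhi,du,dv):
    m=ok&(X[...,2]>zlo)&(X[...,2]<zhi)&(U>du[0])&(U<du[1])&(V>dv[0])&(V<dv[1])
    if m.sum()>20:
        r=cv2.minAreaRect(np.c_[U[m],V[m]].astype(np.float32)*1000); print(n,m.sum(),r,"z",X[m][:,2].mean())
rep("tile",.024,.032,(.45,.61),(-.186,-.081)); rep("tabtop",.07,.085,(.5,.61),(-.1,-.04)); rep("block",.031,.038,(.5,.605),(-.1,-.04)); rep("pin",.068,.09,(.6,.65),(-.28,-.23)); rep("rail",.039,.047,(.6,.65),(-.22,.01))
print(manip.get_opening(),manip.get_time())
cv2.imwrite("pics/w_chk2.png",c["image"])
E
```

```text
tile 14249 ((527.8871459960938, -132.20291137695312), (102.44682312011719, 101.0240707397461), 89.96578216552734) z 0.02805697282978518
tabtop 1343 ((555.3172607421875, -70.81851196289062), (45.12369918823242, 12.770241737365723), 0.8212091326713562) z 0.07723210166294404
block 1261 ((555.8001708984375, -71.25857543945312), (20.03094482421875, 79.94152069091797), 89.87915802001953) z 0.033593846557640784
0.0007235814248717778 27.9833
```

View pics/w_chk2.png

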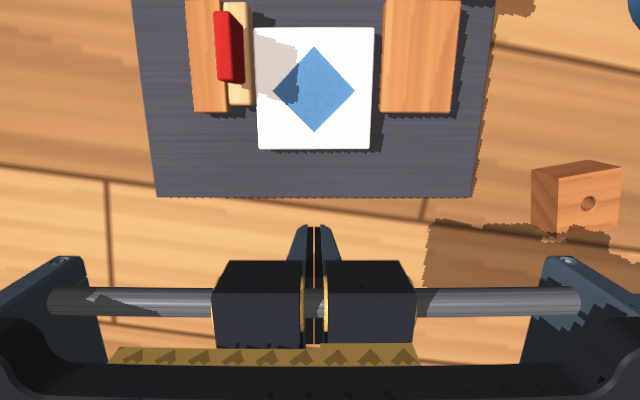

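Spacer stands flat and parallel in the gap (red tab at 228,45). The tile (314,88) is clear ahead of the closed fingers. Now the push.

```bash
python3 - <<'E'
from h import *
P=lambda a,z: a*u-.1328*v+np.array([0,0,z])
manip.move_ptp(P(.435,.06),Rd(-82)); manip.line_to(P(.435,.0165),v=.1)
manip.pause(.1); f0=np.array(manip.get_force()); print("z",manip.get_ee_pos(),f0)
manip.line_to(P(.455,.0165),v=.08)
a=.455; 
while a<.506:
    a+=.003 if a<.4915 else .0006
    manip.line_to(P(a,.0165),v=.04); f=np.array(manip.get_force())-f0; fu=-f@u
    print(round(a,4),round(np.dot(manip.get_ee_pos(),u),4),"fu",round(fu,2),"fv",round(f@v,2),"fz",round(f[2],2))
    if fu>8: break
print(manip.get_time())
E
```

```text
z [ 0.4499 -0.0711  0.0174] [-0.1638  0.3846  0.2862]
0.458 0.4579 fu -0.86 fv 0.27 fz -0.57
0.461 0.461 fu 0.4 fv -0.57 fz 0.12
0.464 0.4639 fu 2.24 fv 0.51 fz -1.05
0.467 0.4671 fu 2.02 fv -0.33 fz -1.33
0.47 0.4702 fu 1.64 fv -0.54 fz -0.93
0.473 0.4732 fu 0.83 fv 0.31 fz -1.37
0.476 0.4762 fu 0.54 fv -1.01 fz -0.13
0.479 0.4792 fu 1.29 fv 0.18 fz -0.14
0.482 0.4822 fu 0.52 fv -0.37 fz -1.5
0.485 0.4852 fu 1.37 fv 0.1 fz -0.47
0.488 0.4882 fu 0.29 fv 0.6 fz -1.56
0.491 0.4912 fu 0.81 fv 1.01 fz -1.12
0.494 0.4942 fu 1.58 fv 0.9 fz -0.97
0.4946 0.4944 fu 3.91 fv -0.73 fz 1.01
0.4952 0.495 fu 4.04 fv -0.61 fz 2.22
0.4958 0.4958 fu 4.17 fv 0.3 fz 0.63
0.4964 0.4965 fu 3.47 fv -0.32 fz 1.11
0.497 0.4968 fu 5.24 fv -0.51 fz 1.62
0.4976 0.4971 fu 6.28 fv -0.03 fz 3.41
0.4982 0.4974 fu 8.34 fv -1.53 fz 6.15
34.5167
```

```bash
python3 - <<'E'
from h import *
f0=np.array([-.164,.385,.286]); P=lambda a,z: a*u-.1328*v+np.array([0,0,z])
rd=lambda:np.mean([np.array(manip.get_force())-f0 for _ in range(1)],0)
a=.4982
while a<.5015:
    a+=.0004; manip.line_to(P(a,.0165),v=.04); manip.pause(.15); fs=[]
    for _ in range(3): fs.append(rd()); manip.pause(.05)
    f=np.mean(fs,0); print(round(a,4),np.dot(manip.get_ee_pos(),u),-f@u,f@v,f[2],manip.get_ee_pos()[2])
    if -f@u>11: break
manip.pause(1.0); f=rd(); print("after 1s",-f@u,f,manip.get_time())
for n in("wrist","top"):
    c=manip.capture(n); cv2.imwrite(f"pics/end_{n}.png",c["image"]); X,ok=cloud(c);U=X@u;V=X@v
    for nm,zlo,zhi,du,dv in(("tile",.024,.032,(.5,.613),(-.186,-.0835)),("tab",.07,.085,(.5,.61),(-.1,-.04)),("pin",.066,.09,(.6,.65),(-.28,-.23)),("rail",.039,.049,(.6,.65),(-.22,.01))):
        m=ok&(X[...,2]>zlo)&(X[...,2]<zhi)&(U>du[0])&(U<du[1])&(V>dv[0])&(V<dv[1])
        if m.sum()>20: print(n,nm,m.sum(),cv2.minAreaRect(np.c_[U[m],V[m]].astype(np.float32)*1000),X[m][:,2].mean())
w=cv2.imread("pics/end_wrist.png"); cv2.imwrite("pics/end_w2.png",w)
E
```

```text
0.4986 0.4974674410729834 10.077343059221679 -2.070035264486261 6.528328355216367 0.01645428734730065
0.499 0.4975434308590235 11.893401147680688 -2.858537164000509 8.26750171152032 0.016463066361310893
after 1s 12.218226822273438 [-11.6959  -4.5709   9.9275] 36.6167
wrist tile 41955 ((563.1818237304688, -133.62107849121094), (100.21190643310547, 99.6297378540039), 89.99407958984375) 0.02808988246522715
wrist tab 5151 ((555.7421264648438, -71.2508544921875), (13.389575958251953, 44.87922286987305), 89.55205535888672) 0.07685034116226844
wrist rail 8103 ((619.5799560546875, -105.79830932617188), (8.985944747924805, 213.1675262451172), 0.7069783806800842) 0.04248232904684245
top tile 65 ((593.9957275390625, -132.53985595703125), (40.9830322265625, 99.85834503173828), 28.075439453125) 0.028585254202695653
top pin 30 ((625.5650024414062, -255.10650634765625), (13.39481258392334, 12.825799942016602), 82.21964263916016) 0.07494872068503615
top rail 589 ((626.8535766601562, -102.43501281738281), (24.53940773010254, 216.3416748046875), 0.8184970021247864) 0.04369005047192343
```

View pics/end_w2.png

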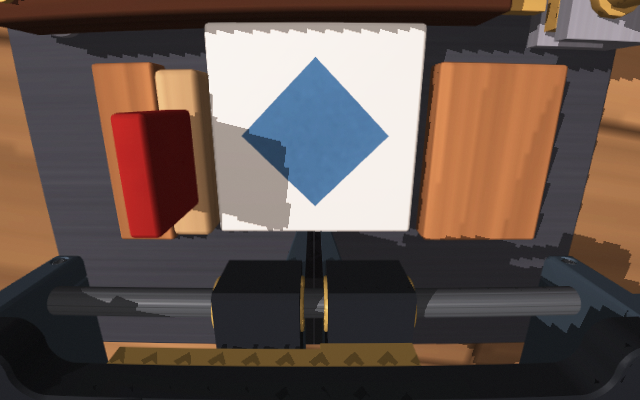

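The tile's far edge (315,25) is flush on the rail, the spacer is in the gap, and the push is steady at about 12 N. Handing in.

```bash
python3 -c "
from cell import manip
print(manip.get_force(),manip.get_time()); print(manip.finish_job())"
```

```text
[-12.18012469  -4.23332907   8.73566237] 36.7167
the job is handed in; nothing more can be done
None
```

I seated the pin, stood the spacer in the wide (left) gap, pushed the tile against the stop rail, and handed the job in at 36.7 s with the fingers still pressing. No verdict was reported.

- **Pin:** the collar met the fork at the predicted height. The top camera still showed the knob over the fork hole at the end, with its top at 75 mm.
- **Spacer:** it is flat on the tray and parallel to the cheek, within about 0.5–0.8°. The tab is about 28 mm to the side of the narrower cheek's centre.
- **Tile:** it is at about bay x +28 mm, inside the allowed 25–37 mm. It is flat and square to the bay.
- **Rail:** it stands about 0.7–0.8° (0.012–0.014 rad) off the bay's axes after taking up the lug play, within the 0.03 rad limit.
- **Push:** the force towards the rail held at about 12 N over a 1 s pause, slightly above the 10 N asked.
- **Upward force:** the tool also reads about 9 N upward, which I did not explain.
- **Bystanders:** my planned moves kept clear of them, but I did not re-measure their positions at the end.
- **Disagreement between cameras:** the final top view gave no usable reading of the tile, because the arm covered most of it, so the tile figures come from the wrist camera.

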